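Shim the rocking weighing board level, then set the bottle on the scale

TASK

The weighing board tips towards its near left foot, which has lost its rubber cap. Push the wooden wedge, thin end first, under the board's left edge beside that foot, gently and without shoving the board along the bench, just until the board is level and sits firmly on its three other feet and the wedge, none of them lifted; let go of the wedge, then stand the amber bottle upright on the scale's pan. Leave the roll of tape and the beaker alone.

Things in the scene. Friction and masses are not known exactly. Their poses are not given: they have to be found in the camera images.
- board: Loose grey weighing board, 240 x 270 x 16 mm, about 1.8 kg with the black digital scale fixed on it. Origin: centre of its underside; x to its far edge (+120 mm), y to its left edge (+135 mm), z up. Level = z vertical, underside as high as its three screw feet (all one height, 13 to 17 mm, not known beforehand). It stands tipped 1.5 to 3 degrees down to its near left corner.
- stub (a point): Lower end of the bare steel stub (16 mm diameter, 9 mm high) that stands for the near left foot, under the board at (-100, 115) mm.
- wedge_place (a point): Point on the lower left edge of the board, 60 mm nearer than its middle and 40 mm from the stub: a good line for the wedge, which goes in along the board's -y. Gap here 9 to 11 mm at the start. The board weighs about 2 N on the wedge while being raised; once the far right foot is down the load, and so the push, climbs by several N within about 4 mm of travel, then another foot lifts.
- foot_near_right: Near right rubber foot of the board, 24 mm diameter (origin 13 mm above its sole), at (-100, -115) mm.
- foot_far_right: Far right rubber foot, 24 mm diameter (origin 13 mm above its sole), at (100, -115) mm, across the diagonal from the stub; it hangs in the air until the board is level.
- foot_far_left: Far left rubber foot, 24 mm diameter (origin 13 mm above its sole), at (100, 115) mm.
- wedge: Loose light wooden wedge, 145 mm long, 60 g, lying on the bench. Origin: centre of its underside; thin end towards its -y. Taper 36 mm wide, rising evenly from 4 mm thick at the tip (y = -72 mm) to 20.5 mm (y = +37 mm); behind it a grip block, 24 mm wide (x), 35 mm long (y = 37 to 72 mm), 34 mm high. Friction holds it where it is left under the board.
- wedge_tip (a point): Middle of the wedge's thin end, at its underside.
- wedge_grip (a point): Middle of the wedge's grip block, 26 mm above its underside.
- bottle: Amber glass bottle, 43 mm diameter, 117 mm tall, 105 g, standing on the bench to the right of the board; black cap 32 mm wide at the top (grip it about 100 mm up). Origin: centre of its foot.
- pan (a point): Centre of the top of the scale's round pan (150 mm diameter), 38 mm above the board's underside; moves with the board.
- tape: Roll of masking tape, 100 mm wide, 25 mm high, lying near the front edge of the bench.
- beaker: Clear plastic beaker, 71 mm diameter, 88 mm tall, at the back left.
Things that resemble listed ones, but are neither listed nor needed, are in the scene too. Leave any blue, pink or purple look-alike of the bottle alone.

How it is judged:
On the way:
1. the wedge, let go, carries its corner of the board: the board is level and all three feet bear, with the bottle not yet on the board (angle between board's own z axis and vertical below 0.012 rad and contact force between each of foot_near_right, foot_far_right, foot_far_left and anything else above 0.6 N and contact force between wedge and board above 2 N and y of wedge_tip in the frame of board below 0.115 m and x of wedge_tip in the frame of board below 0 m and contact force between the fingers and wedge below 0.1 N and contact force between bottle and board below 0.05 N), for 0.3 s.
At the end, for the whole second after the job is handed in: Board level within 0.012 rad, each rubber foot bearing over 0.6 N on the bench, the wedge over 2 N, its tip over 20 mm inside the left edge in the board's near half; bottle upright within 0.06 rad on the pan, within 40 mm of its centre; all released and at rest (angle between board's own z axis and vertical below 0.012 rad and contact force between each of foot_near_right, foot_far_right, foot_far_left and anything else above 0.6 N and contact force between wedge and board above 2 N and y of wedge_tip in the frame of board below 0.115 m and x of wedge_tip in the frame of board below 0 m and horizontal distance between bottle and pan below 0.04 m and z of bottle in the frame of pan between -0.006 and 0.006 m and angle between bottle's own z axis and vertical below 0.06 rad and contact force between bottle and board above 0.3 N and linear speed of each of bottle, board, wedge below 0.02 m/s); the robot touches nothing.
It fails at once if the board is shoved along the bench by more than 15 mm (distance of board from where it was at the start of the episode above 0.015 m).
It fails at once if the wedge is pressed on the board with more than 20 N (contact force between wedge and board above 20 N).
It fails at once if the robot itself presses on the board with more than 10 N (contact force between any of the fingers, the arm and board above 10 N).
It fails at once if the bottle is knocked over (angle between bottle's own z axis and vertical above 0.4 rad).
It fails at once if the roll of tape or the beaker is moved by more than 20 mm (distance of any of tape, beaker from where it was at the start of the episode above 0.02 m).
It also fails if it takes over 72 s, if anything falls off the work surface, if the arm or the gripper's body presses on something with over 40 N, if the wrist force passes 120 N, or if a joint passes its speed limit or range.

ROBOT

A 6-joint arm with a two-finger parallel gripper is mounted at the origin on a cart in front of the work surface, level with it; the furniture and walls round the work are solid. World frame = base frame: x ahead of the robot, y to its left, z up, the work surface at z = 0. Lengths are in m, angles in rad, forces in N, time in s.
With the tool pointing down it reaches from about 0.275 to 0.85 m from the base axis. Payload 19 kg.
Tool frame: the origin (TCP) lies between the finger pads; the fingertips stand arm.finger_overhang ahead of it and the grasp point (between the pads) lies 5 mm behind it (arm.finger_overhang is the distance from the TCP to the fingertips, in m); z points along the fingers, y is the line along which they close (so a half turn about z gives the same grasp; the last joint's range is limited). The gripper opens to 85 mm and grips with 20 to 120 N. Pads are 22 mm wide; open, the fingers measure 114 mm over their backs; the gripper's body (76 mm by 85 mm) begins 54 mm behind the grasp point. The pads swing forward as they close: fully open they stand 13 mm farther back than shut.
Start: joints at [-1.244, 0.15, 1.437, -0, 1.554, -0.134], TCP at [0.256, -0.515, 0.245] pointing down, gripper open.
Joint ranges: [-2.8, 2.8], [-0.68, 2.1], [0.12, 2.68], [-1.39, 4.53], [0.16, 2.79], [-2.81, 2.81]. Speed limits (rad/s): [1.89, 1.89, 2.22, 3.01, 3.01, 3.01].

INTERFACE

Orientations are given as a 3x3 rotation matrix whose columns are the frame's x, y, z axes.
In Python, from cell import arm, optics gives the robot as it stands.
- The arm moves only by the tool step_arm, never from a script. Its argument "plan" is one flat list of numbers, 7 for each row, row after row: the closure in counts, from 0 (fully open) to 255 (shut), then the shift along the world's x, y, z in cm, then the turn, a rotation vector about the world's x, y, z in rad. A call has 1 to 12 rows; each row is the pose to reach, as a shift and turn from the pose commanded when the call began; what a row does not reach only later rows make up. A row lasts 1/10 s, in which the tool goes at most 50 mm and 8.59 degrees, less where a joint would pass 70% of its speed; a pose out of reach is approached as far as the arm can. A call with a gripper value outside its range is refused whole. The fingers move at their own pace and stop on an object; "newtons" is the grip in N (left out, the last holds). Time passes only in rows, so rows that repeat a pose let the fingers close. It gives the time, the measured TCP pose, the force, the opening and the grip force at its end, in the units of the state.
- arm.observe(): the state, without advancing time (a new reading comes with each control period).
- optics.snapshot(name): name is "scene" or "side" or "wrist"; returns a dict with "image" (384x512x3 uint8, blue, green, red), "z_map" (384x512 float32, m along the optical axis (not along the pixel's ray), 0 where there is no reading), "fx", "fy", "cx", "cy" (pixels), "dist" ([k1, k2, p1, p2, k3] as OpenCV has them; the pictures are not rectified), "position" and "rotation" of the camera in the world. Camera axes: x right, y down, z forward; pixel columns grow to the right and rows downward; lengths in m; the calibration is good to about 2 mm. A picture is of the moment at which its call begins.
- arm.job_done(): hands the job in; it is judged then, once.
The state is a dict: "t": time; "joint_pos": joint angles; "qvel": joint speeds; "effort": joint torques, N m; "tcp_pos": TCP position; "tool_rot": TCP orientation; "contact_force": force on the tool from outside, world axes, zero at the start; "wrist_torque": the same for the moment, N m; "opening": finger opening in m; "finger_force": force on a finger pad.
Only numpy, scipy, OpenCV 4.12 (cv2) and the standard library are available. Lean on these libraries where they do the work, as an engineer would, in place of code of your own. Each camera call takes 0.05 s, during which the arm holds its last target. There are 200 camera calls.

## Working session

There is one attempt and no reset: what is moved stays moved. The work goes in short steps, Python scripts to look and compute and a tool call to move; the robot and the scene stay as the last step left them, time stands still between calls to the robot, and variables do not carry over. Pictures are saved under pics/ and viewed, at most 10 in all, crops included, and the job is handed in when it is done.

Besides the shell and the picture viewer there is one more tool, called after "Request:" by a JSON object that holds its "method" and its "body". step_arm: Moves the arm, as the interface text tells. Its arguments: {"type":"object","properties":{"plan":{"type":"array"},"newtons":{"type":"number"}},"required":["plan"]}

```bash
mkdir -p pics; ls; cat > h.py <<'E'
import numpy as np, cv2, pickle
from cell import arm, optics
def snap(n):
    s=optics.snapshot(n); pickle.dump(s,open(f'/tmp/{n}.pkl','wb')); return s
def load(n): return pickle.load(open(f'/tmp/{n}.pkl','rb'))
def K(s): return np.array([[s['fx'],0,s['cx']],[0,s['fy'],s['cy']],[0,0,1.]])
def rays(s,px):
    px=np.asarray(px,float).reshape(-1,1,2)
    n=cv2.undistortPoints(px,K(s),np.array(s['dist'],float)).reshape(-1,2)
    return np.c_[n,np.ones(len(n))]
def onplane(s,px,z):
    d=rays(s,px)@np.array(s['rotation']).T; p=np.array(s['position'])
    return p+d*((z-p[2])/d[:,2])[:,None]
def depthpts(s,px):
    px=np.asarray(px,int).reshape(-1,2); zz=s['z_map'][px[:,1],px[:,0]]
    return np.array(s['position'])+(rays(s,px)*zz[:,None])@np.array(s['rotation']).T
def proj(s,P):
    R=np.array(s['rotation']); c=(np.asarray(P,float).reshape(-1,3)-s['position'])@R
    return cv2.projectPoints(c,np.zeros(3),np.zeros(3),K(s),np.array(s['dist'],float))[0].reshape(-1,2)
E
python3 - <<'E'
from h import *
a=[snap(n) for n in('scene','side','wrist')]
for n,s in zip(('scene','side','wrist'),a): print(n,np.round(s['position'],3),np.round(s['rotation'],2).tolist(),s['fx'])
cv2.imwrite('pics/a.png',cv2.resize(a[0]['image'],(768,576)))
cv2.imwrite('pics/b.png',cv2.resize(a[1]['image'],(768,576)))
o=arm.observe();print({k:np.round(v,3).tolist() for k,v in o.items()}, arm.finger_overhang)
E
```

```text
pics
scene [-0.612 -0.893  0.946] [[0.6, -0.41, 0.68], [-0.8, -0.33, 0.51], [0.01, -0.85, -0.52]] 497.9855254098794
side [ 0.663 -0.701  1.03 ] [[0.98, 0.16, -0.11], [0.19, -0.8, 0.56], [0.01, -0.57, -0.82]] 399.59509181872824
wrist [ 0.32  -0.482  0.374] [[0.44, -0.86, -0.25], [-0.9, -0.43, -0.12], [-0.0, 0.28, -0.96]] 307.02685316751706
{'t': 0.15, 'joint_pos': [-1.244, 0.151, 1.438, -0.0, 1.554, -0.134], 'qvel': [-0.001, -0.001, -0.003, 0.002, -0.001, 0.001], 'effort': [0.003, -71.338, -57.104, -0.0, 0.007, -0.0], 'tcp_pos': [0.256, -0.515, 0.245], 'tool_rot': [[0.896, 0.445, -0.0], [0.445, -0.896, 0.001], [0.0, -0.001, -1.0]], 'contact_force': [-0.636, -0.236, 0.347], 'wrist_torque': [0.02, -0.055, -0.034], 'finger_force': 0.0, 'opening': 0.085} 0.014
```

View pics/a.png

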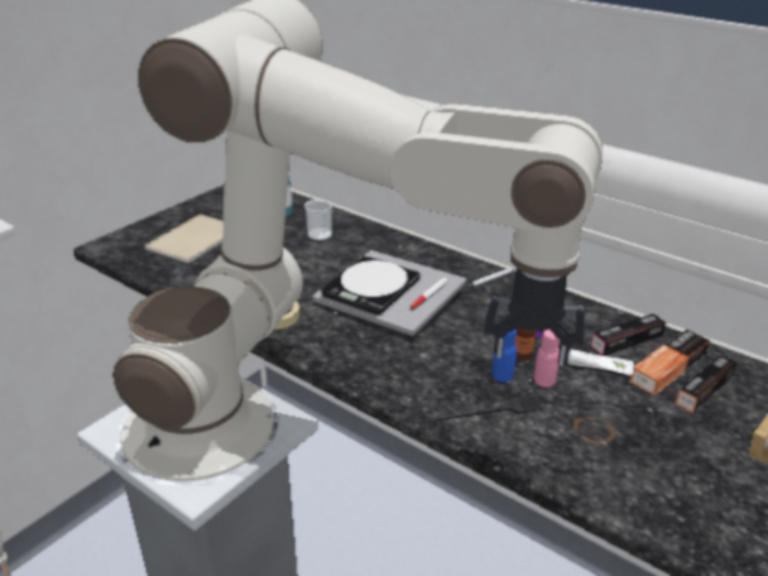

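View pics/b.png

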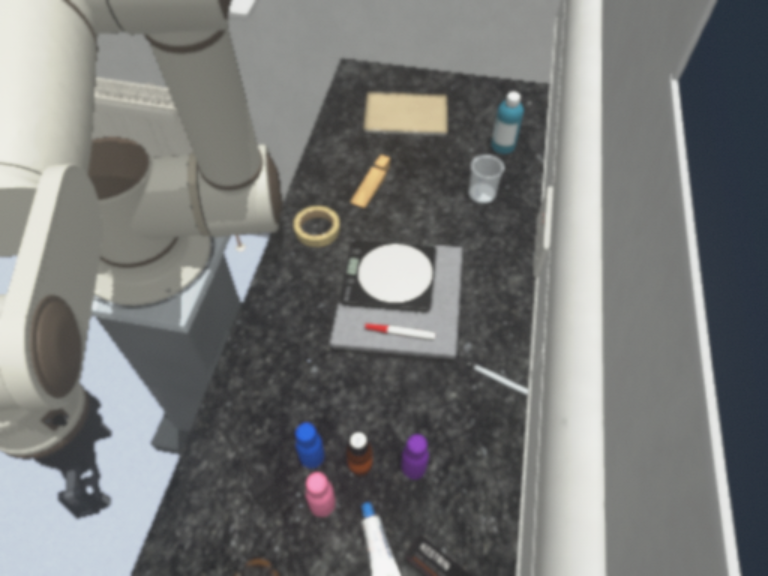

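The side view shows the wedge (370,180), board (400,300) and tape (317,225). The bottles are amber (359,455), blue (309,447), pink (320,495) and purple (416,457). Only the amber one fits the description; I will confirm it in a crop.

```bash
python3 - <<'E'
from h import *
s=load('side'); im=s['image']
ys,xs=np.mgrid[0:384,0:512]; px=np.c_[xs.ravel(),ys.ravel()]
P=depthpts(s,px).reshape(384,512,3); ok=s['z_map']>0
np.save('/tmp/P.npy',P)
hsv=cv2.cvtColor(im,cv2.COLOR_BGR2HSV)
# bench height check
b=ok&(np.abs(P[...,2])<.02)&(ys>150)&(ys<280)&(xs>160)&(xs<215); print('bench z',np.median(P[...,2][b]))
# board region
reg=ok&(xs>205)&(xs<315)&(ys>155)&(ys<245)&(P[...,2]>.018)
n,l,st,c=cv2.connectedComponentsWithStats(reg.astype(np.uint8)); i=1+np.argmax(st[1:,4]); m=l==i
top=m&(P[...,2]<.04)&(hsv[...,1]<40)&(hsv[...,2]>90)&(hsv[...,2]<200)
print(st[i],top.sum())
Q=P[top]; A=np.c_[Q[:,:2],np.ones(len(Q))]
for _ in range(3):
    co=np.linalg.lstsq(A,Q[:,2],rcond=None)[0]; r=Q[:,2]-A@co; k=np.abs(r)<.004; Q,A=Q[k],A[k]
print('plane',co,r.std())
rect=cv2.minAreaRect(P[m][:,:2].astype(np.float32)); print('rect',rect,cv2.boxPoints(rect))
# pan
pm=m&(hsv[...,1]<30)&(hsv[...,2]>215); print('pan',P[pm].mean(0),pm.sum())
# wedge
w=ok&(hsv[...,1]>80)&(hsv[...,0]<25)&(hsv[...,2]>130)&(xs>230)&(xs<262)&(ys>98)&(ys<140)
print('wedge',w.sum(),P[w].min(0),P[w].max(0)); rw=cv2.minAreaRect(P[w][:,:2].astype(np.float32));print(rw,cv2.boxPoints(rw))
g=w&(P[...,2]>.026);print('grip',P[g].mean(0),cv2.minAreaRect(P[g][:,:2].astype(np.float32)))
# bottle
q=ok&(xs>228)&(xs<252)&(ys>285)&(ys<318)&(P[...,2]>.02); 
t=q&(P[...,2]>.105); print('cap',P[t].mean(0),P[t].min(0),P[t].max(0),t.sum())
for n,(x,y) in dict(blue=(206,283),pink=(212,318),purple=(277,293)).items():
    t=ok&(abs(xs-x)<14)&(abs(ys-y)<14)&(P[...,2]>.09);print(n,np.median(P[t],0))
A=cv2.resize(im[90:250,195:320],(500,640-40),interpolation=cv2.INTER_CUBIC)
B=cv2.resize(im[270:350,185:300],(300,209),interpolation=cv2.INTER_CUBIC)
C=np.zeros((600,800,3),np.uint8);C[:,:500]=A;C[:209,500:]=B;cv2.imwrite('pics/c.png',C)
E
```

```text
bench z -0.0004894053963061529
[ 221  160   87   79 5814] 2808
plane [ 0.03395501 -0.02518225  0.01234996] 0.0016341707397880996
rect ((0.5624307990074158, -0.017288655042648315), (0.23990276455879211, 0.27367866039276123), 4.2317728996276855) [[ 0.4327089   0.11032625]
 [ 0.45290402 -0.16260628]
 [ 0.69215274 -0.14490356]
 [ 0.6719576   0.12802897]]
pan [0.54939519 0.00626318 0.05200421] 1480
wedge 386 [ 0.40006801  0.22507533 -0.00537992] [0.46609589 0.40828355 0.03745009]
((0.43641552329063416, 0.31605181097984314), (0.1829071044921875, 0.04856884852051735), 78.90299987792969) [[0.39498302 0.23098224]
 [0.4426438  0.22163415]
 [0.47784802 0.40112138]
 [0.43018726 0.41046947]]
grip [0.4525427  0.34712291 0.03228463] ((0.4526432156562805, 0.3490554392337799), (0.03514682874083519, 0.022768639028072357), 73.61725616455078)
cap [ 0.55850073 -0.36733245  0.1157122 ] [ 0.54300786 -0.38135049  0.10530548] [ 0.57315598 -0.34986896  0.12107505] 149
blue [ 0.4725197  -0.37237356  0.11595414]
pink [ 0.51071213 -0.44661155  0.11548224]
purple [ 0.65008942 -0.35718494  0.1159939 ]
```

View pics/c.png

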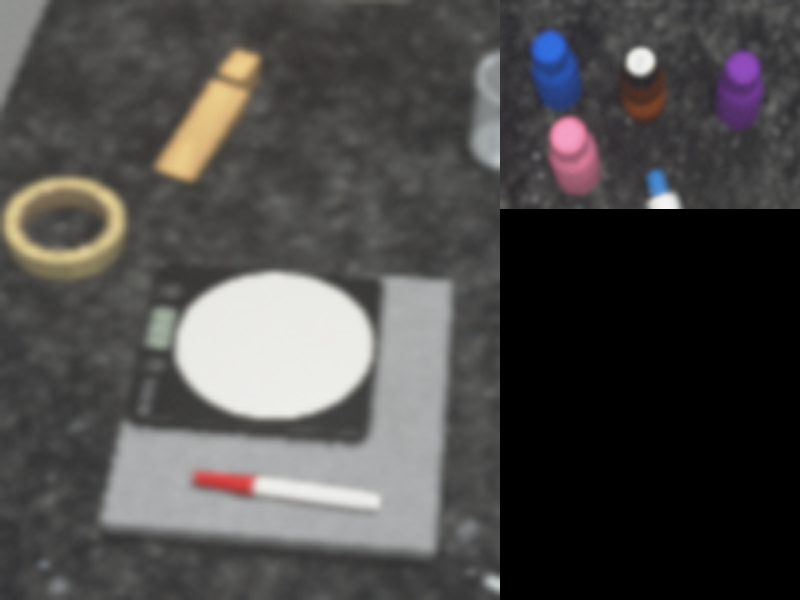

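The crop confirms the amber bottle, with a black cap and white lid disc, between the blue and purple ones, at about (0.558, -0.367). The wedge's grip block is at (0.4525, 0.347), and its tip points towards the board's near left side. I'll move to hover near the wedge for a close look.

Request:
{"method": "step_arm", "body": {"plan": [0,20,76,0,0,0,0.81,0,20,76,0,0,0,0.81,0,20,76,0,0,0,0.81,0,20,76,0,0,0,0.81,0,20,76,0,0,0,0.81,0,20,76,0,0,0,0.81,0,20,76,0,0,0,0.81,0,20,76,0,0,0,0.81,0,20,76,0,0,0,0.81,0,20,76,0,0,0,0.81,0,20,76,0,0,0,0.81,0,20,76,0,0,0,0.81]}}

```text
t: 1.35
tcp_pos: [0.4081, 0.0671, 0.2454]
tool_rot: [[0.295, 0.955, 0.001], [0.955, -0.295, -0.0], [0.0, 0.001, -1.0]]
contact_force: [1.8, -1.3, -0.1]
opening: 0.0856
finger_force: 0.0
```

Request:
{"method": "step_arm", "body": {"plan": [0,4.8,17.8,0,0,0,0,0,4.8,17.8,0,0,0,0,0,4.8,17.8,0,0,0,0,0,4.8,17.8,0,0,0,0,0,4.8,17.8,0,0,0,0,0,4.8,17.8,0,0,0,0,0,4.8,17.8,0,0,0,0]}}

```text
t: 2.05
tcp_pos: [0.4561, 0.2421, 0.2452]
tool_rot: [[0.296, 0.955, -0.0], [0.955, -0.296, -0.0], [-0.0, -0.0, -1.0]]
contact_force: [0.9, -1.0, -0.0]
opening: 0.0855
finger_force: 0.0
```

```bash
python3 - <<'E'
from h import *
s=snap('wrist'); im=s['image']; print(s['position'])
ys,xs=np.mgrid[0:384,0:512]; P=depthpts(s,np.c_[xs.ravel(),ys.ravel()]).reshape(384,512,3); ok=s['z_map']>0
hsv=cv2.cvtColor(im,cv2.COLOR_BGR2HSV)
w=ok&(hsv[...,1]>60)&(hsv[...,0]<25)&(hsv[...,2]>130)&(P[...,2]<.06)
n,l,st,c=cv2.connectedComponentsWithStats(w.astype(np.uint8))
for i in range(1,n):
    if st[i,4]>300: print(st[i],P[l==i].mean(0))
b=ok&(P[...,2]>.018)&(P[...,2]<.08)&(P[...,1]<.16)&(abs(P[...,0]-.55)<.2)
r=cv2.minAreaRect(P[b][:,:2].astype(np.float32)); print(cv2.boxPoints(r))
cv2.imwrite('pics/d.png',cv2.resize(im,(768,576)))
o=arm.observe();print(o['tcp_pos'],o['contact_force'])
E
```

```text
[0.47714258 0.31148627 0.3743384 ]
[ 198   47   39  130 2939] [0.43420817 0.2936995  0.01514015]
[157 226  73  72 842] [0.34506073 0.14022128 0.02033363]
[[ 0.32780227 -0.10427043]
 [ 0.6650402  -0.14072761]
 [ 0.6939671   0.12685397]
 [ 0.3567292   0.16331115]]
[0.45618546 0.24192524 0.24540178] [0.75331468 0.01253073 0.30400278]
```

View pics/d.png

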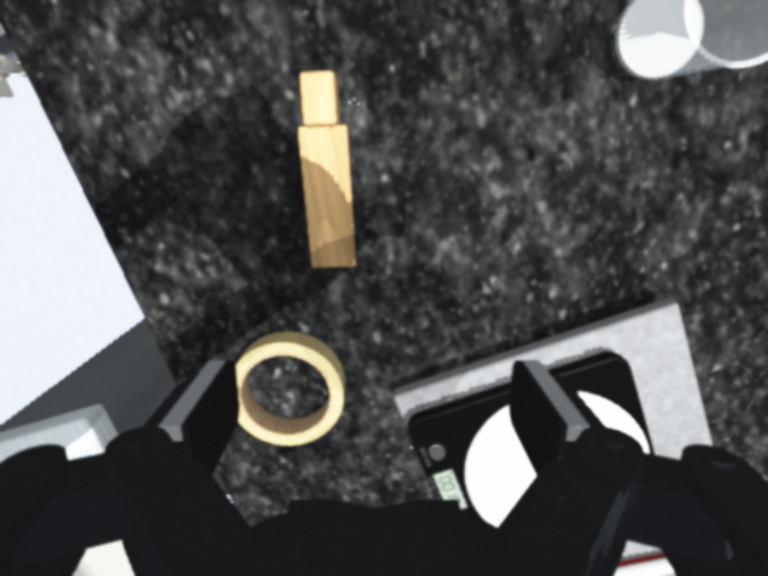

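The wrist view shows the wedge: block top corners at (301,72) to (338,124), tip corners at (312,267) and (355,265). The board's left edge runs from (397,388) to (677,303), with its dark side wall above that line. The tape is at (290,388).

```bash
python3 - <<'E'
from h import *
s=load('wrist'); f=lambda p,z: onplane(s,np.array(p,float)/1.5,z)[:,:2]
blk=f([(301,72),(336,71),(338,124),(303,125)],.034); tip=f([(312,267),(355,265)],.004)
sh=f([(300,127),(347,125)],.0205)
print('blk',blk,blk.mean(0)); print('tip',tip,tip.mean(0)); print('shoulder',sh)
d=blk.mean(0)-tip.mean(0); print(np.linalg.norm(d),np.degrees(np.arctan2(d[1],d[0])))
e1=f([(398,390)],.0245); e2=f([(677,305)],.031); print('edge',e1,e2)
d=(e2-e1)[0];print(np.linalg.norm(d),np.degrees(np.arctan2(d[1],d[0])))
g=load('wrist'); 
px=[(420,388),(460,376),(660,330),(675,380)]
print(depthpts(s,np.array(px)/1.5))
E
```

```text
blk [[0.44423841 0.37212174]
 [0.46710824 0.36570537]
 [0.45764212 0.33310898]
 [0.43404875 0.33971006]] [0.45075938 0.35266154]
tip [[0.39972125 0.23485793]
 [0.43435094 0.22593455]] [0.41703609 0.23039624]
shoulder [[0.42978803 0.34017675]
 [0.4629026  0.3313808 ]]
0.1268308448243899 74.58004776573134
edge [[0.43803811 0.11549796]] [[0.66941394 0.12639562]]
0.2316323183107576 2.6966030480472774
[[0.45661325 0.11209917 0.02340643]
 [0.49099729 0.11482936 0.02612911]
 [0.65296226 0.11021195 0.0330131 ]
 [0.65829604 0.06359731 0.03438722]]
```

Request:
{"method": "step_arm", "body": {"newtons": 25, "plan": [60,-0.5,11.1,-3,0,0,0.03,60,-0.5,11.1,-8,0,0,0.03,60,-0.5,11.1,-13,0,0,0.03,60,-0.5,11.1,-17,0,0,0.03,60,-0.5,11.1,-20,0,0,0.03,60,-0.5,11.1,-22.2,0,0,0.03,60,-0.5,11.1,-22.2,0,0,0.03,200,-0.5,11.1,-22.2,0,0,0.03,200,-0.5,11.1,-22.2,0,0,0.03,200,-0.5,11.1,-22.2,0,0,0.03,200,-0.5,11.1,-22.2,0,0,0.03,200,-0.5,11.1,-22.2,0,0,0.03]}}

```text
t: 3.3
tcp_pos: [0.4523, 0.3541, 0.0254]
tool_rot: [[0.267, 0.964, 0.003], [0.964, -0.267, 0.001], [0.002, 0.002, -1.0]]
contact_force: [-0.2, -2.0, 8.6]
opening: 0.0236
finger_force: 24.8
```

Request:
{"method": "step_arm", "body": {"plan": [200,0,0,1,0,0,0,200,1,-2,1,0,0,0.1,200,2,-5,1,0,0,0.2,200,3.3,-8,1,0,0,0.33,200,3.3,-9.6,1,0,0,0.33,200,3.3,-9.6,1,0,0,0.33,200,3.3,-9.6,1,0,0,0.33]}}

```text
t: 4.0
tcp_pos: [0.4844, 0.2581, 0.0341]
tool_rot: [[-0.057, 0.998, 0.001], [0.998, 0.057, 0.001], [0.001, 0.001, -1.0]]
contact_force: [-0.5, -0.3, -0.2]
opening: 0.0235
finger_force: 25.0
```

```bash
python3 - <<'E'
from h import *
s=snap('wrist'); w=s
cv2.imwrite('pics/e.png',cv2.resize(s['image'],(768,576)))
o=arm.observe();print(o['tcp_pos'],o['contact_force'])
E
```

```text
[0.48421564 0.25849727 0.03387637] [-0.28956667  0.63940369 -0.63148941]
```

View pics/e.png

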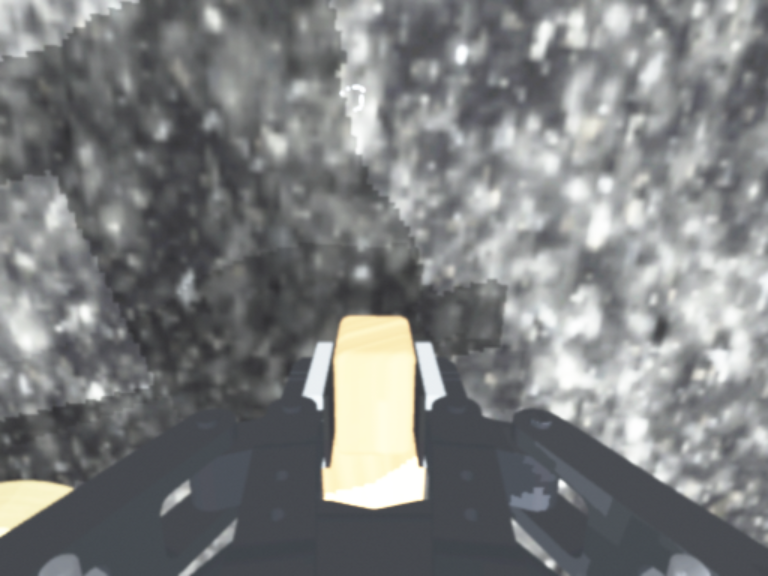

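The block sits squarely between the pads. Next I'll lower it to the bench and slide it towards the gap.

Request:
{"method": "step_arm", "body": {"plan": [200,0,0,-0.5,0,0,0,200,0,0,-0.8,0,0,0,200,0,0,-0.8,0,0,0,200,0,0,-0.8,0,0,0,200,0.06,-1,-0.8,0,0,0,200,0.12,-2,-0.8,0,0,0,200,0.12,-2,-0.8,0,0,0]}}

```text
t: 4.75
tcp_pos: [0.4855, 0.2364, 0.0251]
tool_rot: [[-0.059, 0.998, -0.0], [0.998, 0.059, -0.0], [-0.0, -0.001, -1.0]]
contact_force: [0.2, -1.1, -0.3]
opening: 0.0237
finger_force: 25.2
```

```bash
python3 - <<'E'
from h import *
s=snap('side'); im=s['image']; 
cv2.imwrite('pics/f.png',cv2.resize(im[90:220,180:320],(646,600),interpolation=cv2.INTER_CUBIC))
E
```

```text
(no output)
```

View pics/f.png

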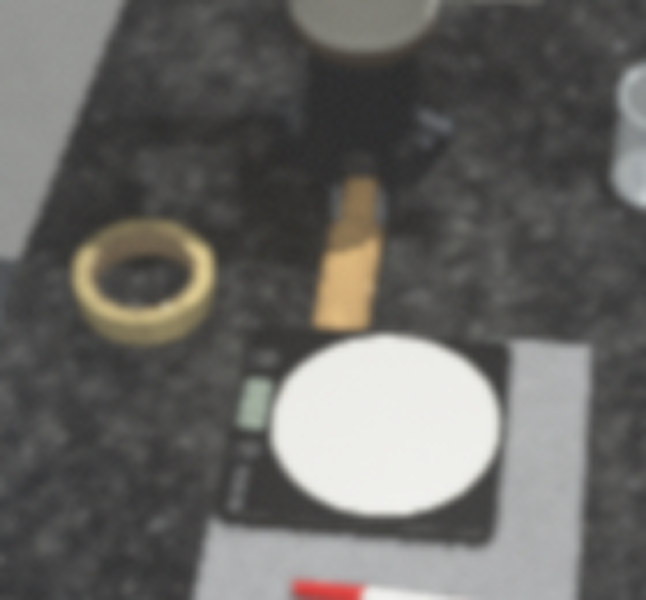

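The wedge lines up square to the board's left edge at about board x = -55 mm, with its tip just starting under. I'll slide further, gripped, staying short of the earliest level point.

Request:
{"method": "step_arm", "body": {"plan": [200,0.03,-0.5,0,0,0,0,200,0.06,-1,0,0,0,0,200,0.1,-1.5,0,0,0,0,200,0.13,-2,0,0,0,0,200,0.16,-2.5,0,0,0,0,200,0.16,-2.5,0,0,0,0]}}

```text
t: 5.4
tcp_pos: [0.4871, 0.2122, 0.0253]
tool_rot: [[-0.059, 0.998, -0.0], [0.998, 0.059, -0.0], [-0.0, -0.0, -1.0]]
contact_force: [0.0, 0.2, -0.1]
opening: 0.0237
finger_force: 25.2
```

Request:
{"method": "step_arm", "body": {"plan": [200,0.02,-0.3,0,0,0,0,200,0.04,-0.6,0,0,0,0,200,0.06,-0.9,0,0,0,0,200,0.09,-1.3,0,0,0,0,200,0.09,-1.3,0,0,0,0,200,0.09,-1.3,0,0,0,0]}}

```text
t: 6.0
tcp_pos: [0.488, 0.1997, 0.0253]
tool_rot: [[-0.06, 0.998, -0.0], [0.998, 0.06, -0.0], [0.0, -0.0, -1.0]]
contact_force: [-0.6, -0.4, -0.5]
opening: 0.0232
finger_force: 25.2
```

Request:
{"method": "step_arm", "body": {"plan": [200,0.02,-0.3,0,0,0,0,200,0.04,-0.6,0,0,0,0,200,0.04,-0.6,0,0,0,0,200,0.04,-0.6,0,0,0,0]}}

```text
t: 6.4
tcp_pos: [0.4884, 0.1938, 0.0253]
tool_rot: [[-0.06, 0.998, -0.0], [0.998, 0.06, 0.0], [0.0, -0.0, -1.0]]
contact_force: [-0.1, 0.9, -0.7]
opening: 0.0237
finger_force: 25.2
```

Request:
{"method": "step_arm", "body": {"plan": [120,0,0,0,0,0,0,120,0,0,0,0,0,0,120,0,0,0,0,0,0,120,0,0,2,0,0,0,120,0,0,4.5,0,0,0,255,-0.2,3.5,4.5,0,0,0,255,-0.2,3.5,4.5,0,0,0,255,-0.2,3.5,4.5,0,0,0,255,-0.2,3.5,4.5,0,0,0,255,-0.2,3.5,2,0,0,0,255,-0.2,3.5,-0.2,0,0,0,255,-0.2,3.5,-0.2,0,0,0]}}

```text
t: 7.6
tcp_pos: [0.4849, 0.2278, 0.0207]
tool_rot: [[-0.059, 0.998, -0.005], [0.998, 0.059, -0.001], [-0.001, -0.005, -1.0]]
contact_force: [0.0, -0.2, 0.0]
opening: -0.0
finger_force: 0.0
```

```bash
cat > tilt.py <<'E'
from h import *
s=snap('side'); im=s['image']
ys,xs=np.mgrid[0:384,0:512]; P=depthpts(s,np.c_[xs.ravel(),ys.ravel()]).reshape(384,512,3); ok=s['z_map']>0
hsv=cv2.cvtColor(im,cv2.COLOR_BGR2HSV)
def plane(m):
    Q=P[m]; A=np.c_[Q[:,:2]-[.56,-.017],np.ones(len(Q))]
    for _ in range(4):
        co=np.linalg.lstsq(A,Q[:,2],rcond=None)[0]; r=Q[:,2]-A@co; k=np.abs(r)<2.5*r.std()+1e-4; Q,A=Q[k],A[k]
    return np.round(co,4),len(Q)
base=ok&(xs>205)&(xs<315)&(ys>155)&(ys<245)
grey=cv2.erode((base&(P[...,2]>.018)&(P[...,2]<.043)&(hsv[...,1]<40)&(hsv[...,2]>90)&(hsv[...,2]<200)).astype(np.uint8),np.ones((3,3)))>0
pan=cv2.erode((base&(hsv[...,1]<30)&(hsv[...,2]>215)&(P[...,2]>.04)).astype(np.uint8),np.ones((3,3)))>0
bench=ok&(np.abs(P[...,2])<.02)&(ys>150)&(ys<280)&(xs>160)&(xs<225)
bench|=ok&(np.abs(P[...,2])<.02)&(ys>245)&(ys<270)&(xs>180)&(xs<330)
print('grey',plane(grey),'pan',plane(pan),'bench',plane(bench), 'panc',P[pan].mean(0))
o=arm.observe();print(o['t'],o['tcp_pos'],o['contact_force'])
E
python3 tilt.py;python3 tilt.py
```

```text
grey (array([ 0.0262, -0.0209,  0.0316]), 2276) pan (array([ 0.0275, -0.0173,  0.0532]), 1191) bench (array([-0.0002, -0.0021, -0.0008]), 9761) panc [0.54801875 0.01190986 0.05226269]
7.65 [0.48572302 0.22809585 0.02236835] [-0.10789181  0.61900299 -0.22720864]
grey (array([ 0.0267, -0.0206,  0.0317]), 2333) pan (array([ 0.0233, -0.0188,  0.0533]), 1210) bench (array([-0.0004, -0.0027, -0.0009]), 9777) panc [0.5475247  0.01129243 0.05234429]
7.7 [0.48643869 0.22841823 0.0235282 ] [ 0.13472661  0.52478962 -0.18403661]
```

The depth slopes show about 0.034 rad left, roughly 30 mm more wedge travel. I'll push from behind.

Request:
{"method": "step_arm", "body": {"plan": [255,0.02,-0.3,0,0,0,0,255,0.04,-0.6,0,0,0,0,255,0.06,-0.9,0,0,0,0,255,0.08,-1.2,0,0,0,0,255,0.09,-1.5,0,0,0,0,255,0.11,-1.8,0,0,0,0,255,0.12,-2,0,0,0,0,255,0.12,-2,0,0,0,0]}}

```text
t: 8.5
tcp_pos: [0.4876, 0.2086, 0.0232]
tool_rot: [[-0.06, 0.998, -0.0], [0.998, 0.06, -0.0], [-0.0, -0.0, -1.0]]
contact_force: [-0.2, -0.1, -0.0]
opening: -0.0003
finger_force: 0.0
```

```bash
python3 tilt.py
```

```text
grey (array([ 0.017 , -0.0132,  0.0315]), 2360) pan (array([ 0.0151, -0.0105,  0.0532]), 1201) bench (array([-0.0002, -0.0022, -0.0008]), 9774) panc [0.5477785  0.01134998 0.05255714]
8.55 [0.48756463 0.20869113 0.02323807] [-0.3453514   1.18522761 -1.17299412]
```

Request:
{"method": "step_arm", "body": {"plan": [255,0.02,-0.3,0,0,0,0,255,0.04,-0.6,0,0,0,0,255,0.05,-0.8,0,0,0,0,255,0.05,-0.8,0,0,0,0]}}

```text
t: 8.95
tcp_pos: [0.4881, 0.2005, 0.0232]
tool_rot: [[-0.06, 0.998, -0.0], [0.998, 0.06, -0.0], [-0.0, -0.0, -1.0]]
contact_force: [0.7, 0.2, 0.8]
opening: 0.0001
finger_force: 0.0
```

```bash
python3 tilt.py
```

```text
grey (array([ 0.0094, -0.0081,  0.0315]), 2364) pan (array([ 0.0104, -0.0096,  0.0533]), 1219) bench (array([-0.0003, -0.0018, -0.0008]), 9758) panc [0.5487874  0.01086102 0.0527472 ]
9.0 [0.48805559 0.20065992 0.02323163] [ 0.55885532 -1.2343546  -0.19347618]
```

```bash
cat >> tilt.py <<'E'
F=[]
for _ in range(5):
    optics.snapshot('wrist'); F.append(arm.observe()['contact_force'])
print('F',np.mean(F,0).round(2),np.std(F,0).round(2))
E
python3 tilt.py
```

```text
grey (array([ 0.0101, -0.0078,  0.0314]), 2343) pan (array([ 0.0054, -0.0071,  0.0531]), 1184) bench (array([-0.0004, -0.002 , -0.0007]), 9775) panc [0.54908945 0.00941426 0.05275643]
9.05 [0.48806693 0.20075245 0.02325968] [0.59080373 0.47181193 0.13965587]
F [-0.19  0.24 -0.02] [0.16 0.45 0.27]
```

Request:
{"method": "step_arm", "body": {"plan": [255,0.02,-0.3,0,0,0,0,255,0.04,-0.6,0,0,0,0,255,0.04,-0.6,0,0,0,0,255,0.04,-0.6,0,0,0,0]}}

```text
t: 9.7
tcp_pos: [0.4885, 0.1947, 0.0233]
tool_rot: [[-0.06, 0.998, -0.0], [0.998, 0.06, -0.0], [-0.0, -0.0, -1.0]]
contact_force: [-1.1, -0.8, 0.7]
opening: 0.0
finger_force: 0.0
```

```bash
python3 tilt.py
```

```text
grey (array([ 0.0045, -0.0035,  0.0313]), 2412) pan (array([ 0.0039, -0.0027,  0.0533]), 1156) bench (array([-0.0004, -0.0023, -0.0008]), 9768) panc [0.54743634 0.01128726 0.05301135]
9.75 [0.48846475 0.19476149 0.02326897] [0.1239543  0.75991582 0.25589845]
F [ 0.01 -0.06 -0.08] [0.22 0.38 0.3 ]
```

Request:
{"method": "step_arm", "body": {"plan": [255,0.01,-0.2,0,0,0,0,255,0.01,-0.2,0,0,0,0]}}

```text
t: 10.2
tcp_pos: [0.4886, 0.1927, 0.0233]
tool_rot: [[-0.06, 0.998, -0.0], [0.998, 0.06, -0.0], [-0.0, -0.0, -1.0]]
contact_force: [1.3, 0.4, 0.4]
opening: 0.0001
finger_force: 0.0
```

```bash
python3 tilt.py
```

```text
grey (array([ 0.0021, -0.003 ,  0.0315]), 2338) pan (array([0.0016, 0.0085, 0.0528]), 1236) bench (array([-0.0004, -0.0025, -0.0008]), 9777) panc [0.54817311 0.01080307 0.05295447]
10.25 [0.4885874  0.19273081 0.02326624] [-0.05503205  0.29914548 -0.10254352]
F [-0.17  0.26  0.13] [0.44 0.22 0.65]
```

When stopped, the fingers feel almost no force, since friction holds the wedge. So I'll read the force mid-motion in 1 mm steps.

Request:
{"method": "step_arm", "body": {"plan": [255,0.01,-0.1,0,0,0,0]}}

```text
t: 10.6
tcp_pos: [0.4886, 0.1919, 0.0233]
tool_rot: [[-0.06, 0.998, -0.0], [0.998, 0.06, 0.0], [0.0, -0.0, -1.0]]
contact_force: [-0.4, 1.2, -0.4]
opening: -0.0001
finger_force: 0.6
```

Request:
{"method": "step_arm", "body": {"plan": [255,0,-0.1,0,0,0,0]}}

```text
t: 10.7
tcp_pos: [0.4886, 0.1909, 0.0233]
tool_rot: [[-0.06, 0.998, -0.0], [0.998, 0.06, 0.0], [0.0, -0.0, -1.0]]
contact_force: [-0.2, 1.3, -0.8]
opening: 0.0
finger_force: 0.6
```

```bash
python3 tilt.py
```

```text
grey (array([ 0.0001, -0.0005,  0.0315]), 2326) pan (array([-0.0007, -0.0014,  0.0531]), 1233) bench (array([-0.0005, -0.0021, -0.0008]), 9758) panc [0.54920297 0.01105043 0.05295839]
10.75 [0.48868553 0.19073956 0.02329237] [ 0.21291469  0.11771788 -0.75116864]
F [-0.03  0.16  0.08] [0.35 0.3  0.58]
```

Request:
{"method": "step_arm", "body": {"plan": [255,0.01,-0.1,0,0,0,0]}}

```text
t: 11.1
tcp_pos: [0.4887, 0.1899, 0.0233]
tool_rot: [[-0.06, 0.998, -0.0], [0.998, 0.06, 0.0], [0.0, -0.0, -1.0]]
contact_force: [-0.2, 1.4, -0.7]
opening: -0.0003
finger_force: 0.8
```

Request:
{"method": "step_arm", "body": {"plan": [255,0,-0.1,0,0,0,0]}}

```text
t: 11.2
tcp_pos: [0.4888, 0.1889, 0.0233]
tool_rot: [[-0.06, 0.998, -0.0], [0.998, 0.06, 0.0], [0.0, -0.0, -1.0]]
contact_force: [-0.2, 2.1, -0.7]
opening: 0.0002
finger_force: 1.0
```

Request:
{"method": "step_arm", "body": {"plan": [255,0,-0.1,0,0,0,0]}}

```text
t: 11.3
tcp_pos: [0.4888, 0.188, 0.0233]
tool_rot: [[-0.06, 0.998, -0.0], [0.998, 0.06, 0.0], [0.001, -0.0, -1.0]]
contact_force: [-0.1, 6.1, -0.3]
opening: -0.0002
finger_force: 3.2
```

```bash
python3 tilt.py
```

```text
grey (array([-0.001 , -0.0004,  0.0315]), 2358) pan (array([-0.0006, -0.0036,  0.0533]), 1214) bench (array([-0.0003, -0.0022, -0.0008]), 9798) panc [0.54900467 0.0109326  0.0529931 ]
11.35 [0.48873573 0.18793117 0.02326086] [ 0.71845228  2.93664573 -0.55785535]
F [ 0.05  4.   -0.2 ] [0.35 0.43 0.32]
```

The push climbed steeply in the last millimetre (1.4, 2.1, then 6.1 N). That suggests the wedge carries close to the load at which another foot lifts. I'll grip the wedge and ease it back a little, then re-push in finer steps.

Request:
{"method": "step_arm", "body": {"newtons": 20, "plan": [255,0,0.5,0,0,0,0,120,0,0.5,4.5,0,0,0,120,0.17,-2.85,4.5,0,0,0,120,0.17,-2.85,4.5,0,0,0,120,0.17,-2.85,2.5,0,0,0,120,0.17,-2.85,0.3,0,0,0,120,0.17,-2.85,0.3,0,0,0,200,0.17,-2.85,0.3,0,0,0,200,0.17,-2.85,0.3,0,0,0,200,0.17,-2.85,0.3,0,0,0,200,0.17,-2.85,0.3,0,0,0]}}

```text
t: 12.7
tcp_pos: [0.4907, 0.1596, 0.027]
tool_rot: [[-0.06, 0.998, 0.001], [0.998, 0.06, 0.0], [0.0, 0.001, -1.0]]
contact_force: [-1.6, 1.2, 5.4]
opening: 0.024
finger_force: 22.5
```

Request:
{"method": "step_arm", "body": {"plan": [200,0,0.05,0,0,0,0,200,-0.01,0.1,0,0,0,0,200,-0.01,0.15,0,0,0,0,200,-0.01,0.2,0,0,0,0,200,-0.01,0.2,0,0,0,0]}}

```text
t: 13.2
tcp_pos: [0.491, 0.1611, 0.027]
tool_rot: [[-0.06, 0.998, 0.001], [0.998, 0.06, -0.0], [-0.001, 0.001, -1.0]]
contact_force: [-0.5, -4.0, 5.0]
opening: 0.0238
finger_force: 22.5
```

Request:
{"method": "step_arm", "body": {"plan": [120,0,0,0,0,0,0,120,0,0,0,0,0,0,120,0,0,0,0,0,0,120,0,0,4.5,0,0,0,255,-0.2,3.5,4.5,0,0,0,255,-0.2,3.5,4.5,0,0,0,255,-0.2,3.5,4.5,0,0,0,255,-0.2,3.5,4.5,0,0,0,255,-0.2,3.5,2,0,0,0,255,-0.2,3.5,-0.3,0,0,0,255,-0.2,3.5,-0.3,0,0,0,255,-0.2,3.3,-0.3,0,0,0]}}

```text
t: 14.4
tcp_pos: [0.4883, 0.194, 0.0234]
tool_rot: [[-0.06, 0.998, -0.001], [0.998, 0.06, -0.0], [-0.0, -0.001, -1.0]]
contact_force: [-0.4, -0.2, 0.9]
opening: -0.0002
finger_force: 0.0
```

Request:
{"method": "step_arm", "body": {"plan": [255,0,-0.1,0,0,0,0,255,0,-0.2,0,0,0,0,255,0,-0.25,0,0,0,0,255,0,-0.3,0,0,0,0]}}

```text
t: 14.8
tcp_pos: [0.4886, 0.1913, 0.0237]
tool_rot: [[-0.06, 0.998, 0.001], [0.998, 0.06, 0.0], [0.0, 0.001, -1.0]]
contact_force: [-0.2, -0.4, 0.0]
opening: 0.0002
finger_force: 0.0
```

Request:
{"method": "step_arm", "body": {"plan": [255,0,-0.05,0,0,0,0]}}

```text
t: 14.9
tcp_pos: [0.4884, 0.1909, 0.0235]
tool_rot: [[-0.06, 0.998, 0.0], [0.998, 0.06, 0.0], [0.0, 0.0, -1.0]]
contact_force: [-0.5, 0.2, 0.3]
opening: -0.0003
finger_force: 0.0
```

Request:
{"method": "step_arm", "body": {"plan": [255,0,-0.05,0,0,0,0]}}

```text
t: 15.0
tcp_pos: [0.4884, 0.1904, 0.0233]
tool_rot: [[-0.06, 0.998, -0.0], [0.998, 0.06, 0.0], [0.0, -0.0, -1.0]]
contact_force: [-0.6, -0.2, -0.4]
opening: 0.0002
finger_force: 0.0
```

Request:
{"method": "step_arm", "body": {"plan": [255,0,-0.05,0,0,0,0]}}

```text
t: 15.1
tcp_pos: [0.4883, 0.1898, 0.0233]
tool_rot: [[-0.06, 0.998, -0.0], [0.998, 0.06, 0.0], [0.0, -0.0, -1.0]]
contact_force: [0.0, -1.1, 0.0]
opening: 0.0003
finger_force: 0.0
```

Request:
{"method": "step_arm", "body": {"plan": [255,0,-0.05,0,0,0,0]}}

```text
t: 15.2
tcp_pos: [0.4884, 0.1893, 0.0232]
tool_rot: [[-0.06, 0.998, -0.0], [0.998, 0.06, 0.0], [0.0, -0.0, -1.0]]
contact_force: [-1.0, 2.2, 0.3]
opening: -0.0001
finger_force: 0.9
```

Request:
{"method": "step_arm", "body": {"plan": [255,0,-0.03,0,0,0,0]}}

```text
t: 15.3
tcp_pos: [0.4883, 0.1891, 0.0233]
tool_rot: [[-0.06, 0.998, -0.0], [0.998, 0.06, 0.0], [0.0, -0.0, -1.0]]
contact_force: [-0.8, 1.2, -0.2]
opening: -0.0
finger_force: 0.9
```

Request:
{"method": "step_arm", "body": {"plan": [255,0,-0.03,0,0,0,0]}}

```text
t: 15.4
tcp_pos: [0.4884, 0.1888, 0.0233]
tool_rot: [[-0.06, 0.998, -0.0], [0.998, 0.06, 0.0], [0.0, -0.0, -1.0]]
contact_force: [-0.2, 1.7, 0.2]
opening: -0.0002
finger_force: 1.0
```

Request:
{"method": "step_arm", "body": {"plan": [255,0,-0.03,0,0,0,0]}}

```text
t: 15.5
tcp_pos: [0.4884, 0.1886, 0.0233]
tool_rot: [[-0.06, 0.998, -0.0], [0.998, 0.06, 0.0], [0.0, -0.0, -1.0]]
contact_force: [-0.0, 3.8, 0.3]
opening: 0.0002
finger_force: 1.6
```

Push is now about 3.8 N, roughly 5.5 N on the wedge, which is mid-range. I'll stop here, withdraw and lift off.

Request:
{"method": "step_arm", "body": {"plan": [255,0,0.5,0,0,0,0,255,0,1.5,0,0,0,0,255,0,1.5,5,0,0,0,150,0,1.5,10,0,0,0,100,0,1.5,15,0,0,0,80,0,1.5,20,0,0,0,80,0,1.5,20,0,0,0]}}

```text
t: 16.2
tcp_pos: [0.4902, 0.2047, 0.2303]
tool_rot: [[-0.06, 0.998, 0.01], [0.998, 0.06, 0.002], [0.002, 0.01, -1.0]]
contact_force: [-0.1, 0.6, -0.5]
opening: 0.0573
finger_force: 0.0
```

```bash
python3 tilt.py; python3 - <<'E'
from h import *
s=load('side'); im=s['image']
cv2.imwrite('pics/g.png',cv2.resize(im[90:250,180:320],(560,600),interpolation=cv2.INTER_CUBIC))
# bottle cap circle: sidewise ray on z=.117
hsv=cv2.cvtColor(im,cv2.COLOR_BGR2HSV)
ys,xs=np.mgrid[0:384,0:512]
m=(hsv[...,2]>170)&(hsv[...,1]<50)&(xs>228)&(xs<252)&(ys>283)&(ys<305)
print('cap top',onplane(s,[[xs[m].mean(),ys[m].mean()]],.117),m.sum())
o=arm.observe();print(o['tcp_pos'],o['opening'])
E
```

```text
grey (array([-0.0012, -0.0001,  0.0314]), 2360) pan (array([-0.0045,  0.0034,  0.053 ]), 1197) bench (array([-0.0005, -0.0021, -0.0008]), 9792) panc [0.54969243 0.0092516  0.05302262]
16.25 [0.4893614  0.20439734 0.22674061] [-0.02598082 -0.26267413 -0.76786576]
F [ 0.01 -0.02 -0.24] [0.28 0.29 0.61]
cap top [[ 0.55723017 -0.36626444  0.117     ]] 82
[0.48792362 0.20357637 0.22195004] 0.05886700147059268
```

View pics/g.png

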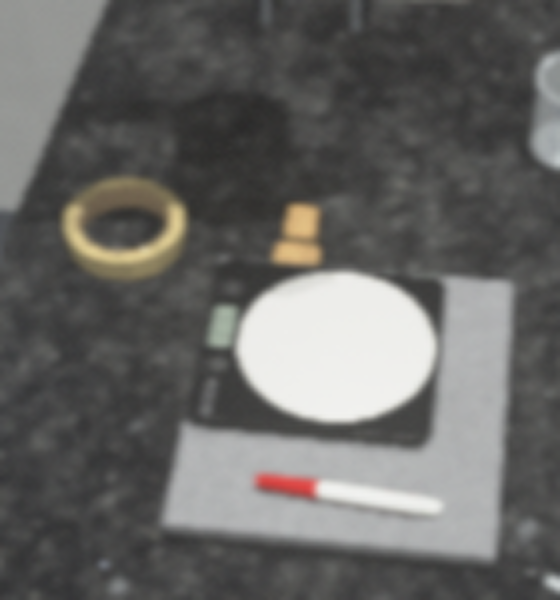

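The scene shows the wedge's grip block sticking out at (298,225), the board level and the pan at (337,345). Next I'll go to the amber bottle.

Request:
{"method": "step_arm", "body": {"plan": [80,6.9,-57,0,0,0,-1.57,80,6.9,-57,0,0,0,-1.57,80,6.9,-57,0,0,0,-1.57,80,6.9,-57,0,0,0,-1.57,80,6.9,-57,0,0,0,-1.57,80,6.9,-57,0,0,0,-1.57,80,6.9,-57,0,0,0,-1.57,80,6.9,-57,0,0,0,-1.57,80,6.9,-57,0,0,0,-1.57,80,6.9,-57,0,0,0,-1.57,80,6.9,-57,0,0,0,-1.57,80,6.9,-57,0,0,0,-1.57]}}

```text
t: 17.7
tcp_pos: [0.5567, -0.3702, 0.2212]
tool_rot: [[0.998, 0.055, -0.002], [0.055, -0.998, 0.001], [-0.002, -0.001, -1.0]]
contact_force: [0.8, 0.6, -0.9]
opening: 0.0587
finger_force: 0.0
```

Request:
{"method": "step_arm", "body": {"plan": [80,0,0,0,0,0,0,80,0,0,0,0,0,0]}}

```text
t: 17.9
tcp_pos: [0.5571, -0.3666, 0.2218]
tool_rot: [[0.998, 0.06, -0.002], [0.06, -0.998, 0.002], [-0.002, -0.002, -1.0]]
contact_force: [-0.8, 0.7, -0.3]
opening: 0.0586
finger_force: 0.0
```

```bash
python3 - <<'E'
from h import *
s=snap('wrist'); im=s['image']
o=arm.observe();print(o['tcp_pos'],o['tool_rot'].round(3).tolist() if hasattr(o['tool_rot'],'round') else o['tool_rot'],o['opening'])
print(proj(s,[[.5575,-.3665,.117],[.5575,-.3665,0]]))
cv2.imwrite('pics/h.png',cv2.resize(im,(640,480)))
E
```

```text
[ 0.55726118 -0.36598652  0.22229029] [[0.998, 0.061, -0.001], [0.061, -0.998, 0.001], [-0.001, -0.001, -1.0]] 0.05832930815491886
[[249.86242405 190.73721586]
 [249.88134207 161.2183825 ]]
```

View pics/h.png

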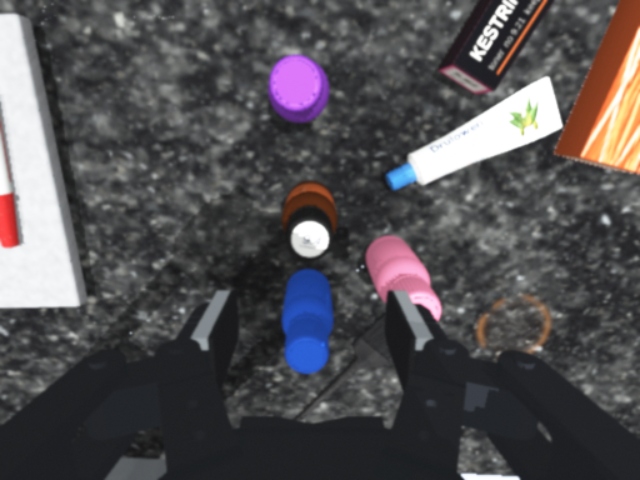

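The amber bottle's cap is at (310,239) and the projection predicted (312,238), so I'm centred. I'll descend, grip and lift.

Request:
{"method": "step_arm", "body": {"newtons": 25, "plan": [80,0,0,-4,0,0,0,80,0,0,-8,0,0,0,80,0,0,-11,0,0,0,80,0,0,-12.4,0,0,0,80,0,0,-12.4,0,0,0,80,0,0,-12.4,0,0,0,200,0,0,-12.4,0,0,0,200,0,0,-12.4,0,0,0,200,0,0,-12.4,0,0,0,200,0,0,-12.4,0,0,0,200,0,0,-12.4,0,0,0]}}

```text
t: 19.05
tcp_pos: [0.5586, -0.3667, 0.1028]
tool_rot: [[0.998, 0.061, 0.004], [0.061, -0.998, -0.002], [0.004, 0.002, -1.0]]
contact_force: [-1.6, 6.9, 20.7]
opening: 0.0316
finger_force: 36.2
```

Request:
{"method": "step_arm", "body": {"plan": [200,0,0,2,0,0,0,200,0,0,5,0,0,0,200,0,0,9,0,0,0,200,0,0,12,0,0,0,200,0,0,12,0,0,0,200,0,0,12,0,0,0]}}

```text
t: 19.65
tcp_pos: [0.5575, -0.3667, 0.2206]
tool_rot: [[0.998, 0.061, 0.002], [0.061, -0.998, -0.001], [0.002, 0.001, -1.0]]
contact_force: [-0.4, 0.1, -1.7]
opening: 0.0314
finger_force: 31.0
```

Request:
{"method": "step_arm", "body": {"plan": [200,0,2,0,0,0,0,200,-0.2,5,0,0,0,0,200,-0.3,9,0,0,0,0,200,-0.4,13,0,0,0,0,200,-0.5,17,0,0,0,0,200,-0.6,21,0,0,0,0,200,-0.7,25,0,0,0,0,200,-0.8,29,0,0,0,0,200,-0.8,33,0,0,0,0,200,-0.8,36,0,0,0,0,200,-0.8,37.6,0,0,0,0,200,-0.8,37.6,0,0,0,0]}}

```text
t: 20.85
tcp_pos: [0.5491, 0.011, 0.2187]
tool_rot: [[0.998, 0.063, -0.001], [0.063, -0.998, 0.0], [-0.001, -0.0, -1.0]]
contact_force: [-0.2, -0.6, -1.2]
opening: 0.0312
finger_force: 30.9
```

Request:
{"method": "step_arm", "body": {"plan": [200,0,0,-2,0,0,0,200,0,0,-4,0,0,0,200,0,0,-5.4,0,0,0,200,0,0,-5.8,0,0,0,200,0,0,-5.8,0,0,0,200,0,0,-5.8,0,0,0]}}

```text
t: 21.45
tcp_pos: [0.5497, 0.0091, 0.162]
tool_rot: [[0.998, 0.06, 0.001], [0.06, -0.998, -0.0], [0.001, 0.0, -1.0]]
contact_force: [-0.0, -0.1, -1.0]
opening: 0.0314
finger_force: 30.9
```

```bash
python3 - <<'E'
from h import *
s=snap('side'); im=s['image']; 
o=arm.observe();print(o['tcp_pos'],o['contact_force'])
P=o['tcp_pos']
b=proj(s,[[P[0],P[1],P[2]-.1028]])[0]; print(b)
cv2.imwrite('pics/i.png',cv2.resize(im[110:250,180:320],(600,600),interpolation=cv2.INTER_CUBIC))
E
```

```text
[0.54976988 0.00920397 0.16215551] [-0.52223117 -0.09839328 -0.83798316]
[264.14958551 182.08450426]
```

View pics/i.png

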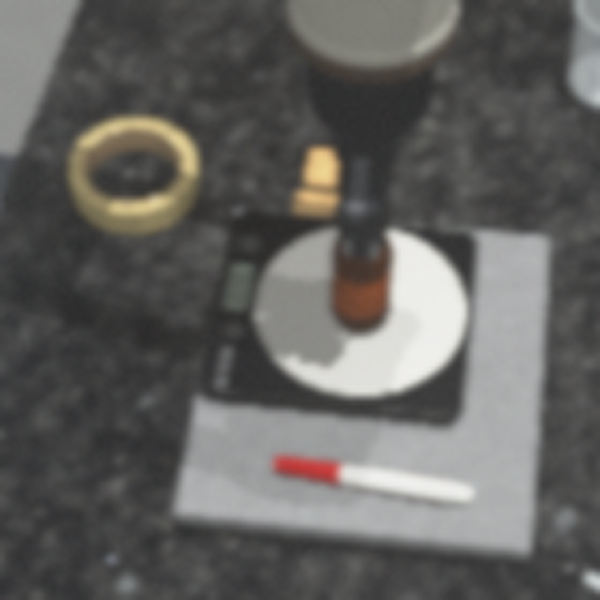

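The bottle hangs upright just above the pan centre at (360,310). I'll lower it gently until I feel contact.

Request:
{"method": "step_arm", "body": {"plan": [200,0,0,-0.1,0,0,0,200,0,0,-0.2,0,0,0,200,0,0,-0.3,0,0,0,200,0,0,-0.3,0,0,0]}}

```text
t: 21.9
tcp_pos: [0.5493, 0.0095, 0.1582]
tool_rot: [[0.998, 0.061, -0.0], [0.061, -0.998, 0.0], [-0.0, -0.0, -1.0]]
contact_force: [0.2, -0.2, -0.9]
opening: 0.0315
finger_force: 30.9
```

Request:
{"method": "step_arm", "body": {"plan": [200,0,0,-0.1,0,0,0,200,0,0,-0.1,0,0,0]}}

```text
t: 22.1
tcp_pos: [0.5493, 0.0095, 0.1571]
tool_rot: [[0.998, 0.061, -0.0], [0.061, -0.998, 0.0], [-0.0, -0.0, -1.0]]
contact_force: [0.0, 0.2, -1.0]
opening: 0.0314
finger_force: 30.9
```

Request:
{"method": "step_arm", "body": {"plan": [200,0,0,-0.05,0,0,0,200,0,0,-0.05,0,0,0]}}

```text
t: 22.3
tcp_pos: [0.5495, 0.0094, 0.1571]
tool_rot: [[0.998, 0.061, 0.0], [0.061, -0.998, 0.0], [0.0, -0.0, -1.0]]
contact_force: [-0.0, 0.2, 3.3]
opening: 0.0313
finger_force: 32.1
```

Request:
{"method": "step_arm", "body": {"plan": [110,0,0,0,0,0,0,80,0,0,0,0,0,0,80,0,0,0,0,0,0,80,0,0,0,0,0,0,80,0,0,2,0,0,0,80,0,0,5,0,0,0,80,0,0,9,0,0,0,80,0,0,13,0,0,0,80,0,0,13,0,0,0,80,0,0,13,0,0,0]}}

```text
t: 23.3
tcp_pos: [0.5495, 0.0094, 0.2874]
tool_rot: [[0.998, 0.061, 0.001], [0.061, -0.998, -0.0], [0.001, 0.0, -1.0]]
contact_force: [-0.2, 0.1, -0.8]
opening: 0.0583
finger_force: 0.0
```

```bash
python3 tilt.py; python3 - <<'E'
from h import *
s=load('side'); cv2.imwrite('pics/j.png',cv2.resize(s['image'][110:250,180:320],(600,600),interpolation=cv2.INTER_CUBIC))
E
```

```text
grey (array([-0.0013,  0.0008,  0.0316]), 2353) pan (array([-0.0324,  0.0245,  0.0531]), 544) bench (array([ 0.0001, -0.0019, -0.0007]), 9751) panc [ 0.57985049 -0.00525422  0.05275514]
23.35 [0.54923531 0.00946418 0.28626533] [-0.38111706  0.51220104 -0.67000673]
F [ 0.58 -0.35  0.24] [0.24 0.29 0.27]
```

View pics/j.png

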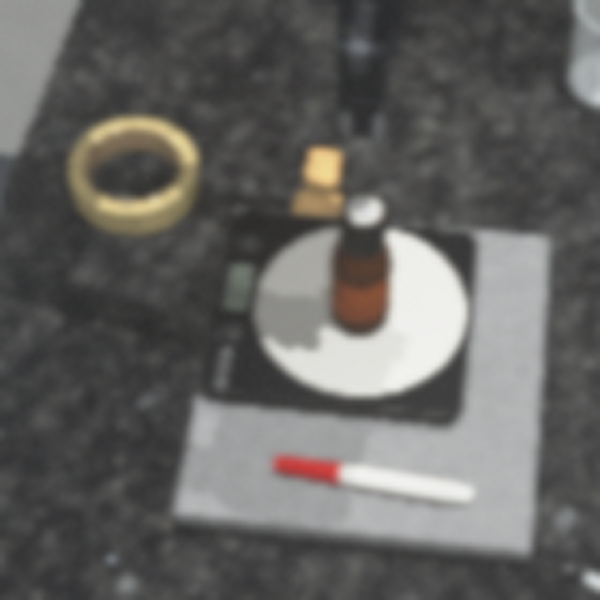

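The bottle stands upright near the pan centre, the board is level, the wedge is in place and the gripper is clear. I'm handing in.

```bash
python3 -c "
from cell import arm
print(arm.job_done())"
```

```text
the job is handed in; nothing more can be done
None
```

I handed the job in at about 24 s: the board measures level on its feet and the wedge, and the amber bottle stands upright near the pan's centre. Foot loads couldn't be measured; I judged them from the push force. No verdict came back.

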